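Snap the orange trivet onto the slanted cup arm

ROBOT

A 6-joint arm with a two-finger parallel gripper is mounted at the origin on the work surface. World frame = base frame: x ahead of the robot, y to its left, z up, the work surface at z = 0. Lengths are in m, angles in degrees, forces in N, time in s.
With the tool pointing down it reaches from about 0.3 to 0.75 m from the base axis. Payload 8.5 kg.
Tool frame: the origin (TCP) lies on the centre line of the jaws, within the pads' length; the fingertips stand 17 mm ahead of it and the grasp point (between the pads) lies 2 mm behind it (env.tip_extent is the distance from the TCP to the fingertips, in m); z points along the fingers, y is the direction in which the jaws open and shut (so a half turn about z gives the same grasp; the last joint's range is limited). The gripper opens to 85 mm and grips with 20 to 120 N. Pads are 22 mm wide; open, the fingers measure 114 mm over their backs; the gripper's body (76 mm by 85 mm) begins 54 mm behind the grasp point. The pads swing forward as they close: fully open they stand 13 mm farther back than shut.
Start: joints at [-88.425, 21.807, 74.336, -0, 83.858, -12.336], TCP at [0.132, -0.534, 0.248] pointing down, gripper open.
Joint ranges: [-178.18, 178.18], [-50.72, 133.34], [12.68, 142.11], [-81.47, 261.47], [9.98, 163.14], [-165.26, 165.26]. Speed limits (degrees/s): [136.94, 136.94, 180, 180, 180, 180].

INTERFACE

Orientations are given as a 3x3 rotation matrix whose columns are the frame's x, y, z axes.
In Python, from rig import telemetry, get_image, camera_params, close_job, env gives the robot as it stands.
- The arm moves only by the tool apply_moves, never from a script. Its argument "motion" is a list of rows, each an object of numbers: "tx", "ty", "tz": the shift along the tool's x, y, z in cm; "turn": the turn about the tool's z in degrees; "jaw": the gripper's target within -1 to 1 (fully open at 1, half-way at 0, shut at -1). In form: [{"tx": .., "ty": .., "tz": .., "turn": .., "jaw": ..}, ...]. A call has 1 to 5 rows; each row is the pose to reach, as a shift and turn from the pose measured when the call began, along the tool's axes at that moment; what a row does not reach only later rows make up. A row lasts 1/12 s, in which the tool goes at most 41.7 mm and 7.16 degrees, less where a joint would pass 70% of its speed; a pose out of reach is approached as far as the arm can. A call with a gripper value outside its range is refused whole. The fingers move at their own pace and stop on an object; "squeeze" is the grip in N (left out, the last holds). Time passes only in rows, so rows that repeat a pose let the fingers close. It gives the time, the measured TCP pose, the force and the opening at its end, in the units of the state.
- telemetry.observe(): the state, without advancing time (a new reading comes with each control period).
- get_image(name): name is "scene" or "top"; returns (picture, depth): 400x640x3 uint8, red, green, blue; 400x640 float32, m along the optical axis (not along the pixel's ray), 0 where there is no reading.
- camera_params(name): a dict with "fx", "fy", "cx", "cy" (pixels), "rvec" (rotation vector, rad) and "tvec" (3), from world to camera coordinates, as OpenCV has them. Camera axes: x right, y down, z forward; pixel columns grow to the right and rows downward; lengths in m; the calibration is good to about 2 mm. A picture is of the moment at which its call begins. camera_params takes no time and is no camera call.
- close_job(): hands the job in, once; it reports no verdict.
The state is a dict: "time_s": time; "q": joint angles; "qvel": joint speeds; "joint_efforts": joint torques, N m; "position": TCP position; "tool_rot": TCP orientation; "ft_force": force on the tool from outside, world axes, zero at the start; "wrist_torque": the same for the moment, N m; "grip_width": finger opening in m.
Only numpy, scipy, OpenCV 4.12 (cv2) and the standard library are available. Lean on these libraries where they do the work, as an engineer would, in place of code of your own. Each camera call takes 0.05 s, during which the arm holds its last target. There are 200 camera calls.

TASK

Hang the orange trivet on the slanted arm of the wooden stand: slide its centre hole down along the arm, then press it gently on against the spring collar until the two sprung barbs snap out over it and hold it there, and let go. Do not force it, and leave the pot, the tostonera and the dish rack with its plates alone.

Things in the scene. Friction and masses are not known exactly. Their poses are not given: they have to be found in the camera images.
- trivet: Loose rigid orange trivet, about 0.16 kg, lying flat: bow-tie plate 16 mm thick, 176 mm long (x), two round lobes 72 mm wide, straight waist 58 mm wide (y) and 58 mm long. A 22 mm hole goes through its very centre, so grip it across the waist, fingers either side of the hole. Origin: centre of underside, on the hole's axis; z is that axis (up), x the long way. Both faces work alike.
- trivet_hole (a point): Centre of the trivet's hole, 8 mm above its underside (mid thickness); axes as the trivet's.
- stand: Fixed wooden stand: a foot 150 x 130 x 18 mm and a post 105 mm tall, 30 x 45 mm, that carries the cup arm. Origin at the underside of the foot; the arm points up and towards the stand's own -x (the robot's side).
- cup_arm: The slanted arm: round aluminium peg, 19 mm in diameter, domed tip, raised 55 degrees above level, fixed to the stand. Origin: its root at the post's top, 115 mm above the shelf; z runs along the arm from root to tip, y is level. Tip 85 mm from the root. When the trivet is pressed on, at most 41 mm of arm stands out above it, between the fingers.
- collar_zone (a point): Point on the arm's axis 42 mm from the root, about which the seat lies: a black sprung collar, 34 mm across. Upper face 34 to 50 mm from the root, set anew each time, not measured: feel for it. It yields from 3 N, 1.8 N per mm (plus 0.2 N per mm/s, damped), and stops hard after 5.5 mm at 13 N. Over 25 N in all between trivet and stand counts as forced. Axes as the arm's.
- barb_zone (a point): Point on the arm's axis 56 mm from the root, about which two sprung steel barbs stick out, to 16 mm from the axis on +y and -y, lower ends 14 mm above the free collar. The hole folds them in as it slides down (1 to 2 N); they snap out over the trivet's top once it has pushed the collar down about 3.5 mm (about 10 N in all) and hold it. A slow push of 11 to 13 N along the arm seats it.
- peg_tip (a point): The arm's domed tip, on its axis, 85 mm from the root; axes as the arm's.
- pot: Bystander: loose cast aluminium pot, 124 mm across, 75 mm high, with a black handle reaching 143 mm from its centre along its +y. Origin: centre of the underside.
- tostonera: Bystander: loose closed wooden tostonera (plantain press), 31 mm high, round press 96 mm across with a handle reaching 150 mm from its centre along its +x. Origin: centre of the underside of the round press.
- dish_rack: Bystander: fixed steel dish rack 180 x 170 mm, with two upright ceramic plates of 160 mm diameter, up to 172 mm high. Origin: centre of the underside.
- barb_l (a joint): Angle of the barb on the arm's +y side, rad: 0 fully out (nothing on it, or the trivet held below it), 0.2 to 0.6 while the trivet's hole folds it in.
- barb_r (a joint): The same for the barb on the arm's -y side.
Mind the look-alikes: they are no part of the job. Of the things that look like the stand, take the one that is nearest to the robot's base at the start.

How it is judged:
By the outcome, as a careful person would: the job done as asked, in the order asked, and still so for the second after the job is handed in, with the robot touching nothing.
It also fails if it takes over 67 s, if anything falls off the work surface, if the arm or the gripper's body presses on something with over 40 N, if the wrist force passes 120 N, or if a joint passes its speed limit or range.

## Working session

There is one attempt and no reset: what is moved stays moved. The work goes in short steps, Python scripts to look and compute and a tool call to move; the robot and the scene stay as the last step left them, time stands still between calls to the robot, and variables do not carry over. Pictures are saved under pics/ and viewed, about 8 in all and at most 12, crops included, and the job is handed in when it is done.

Besides the shell and the picture viewer there is one more tool, called after "Call:" as name(argument=value, ...), one argument or row to a line, values as JSON. apply_moves: Moves the arm, as the interface text tells. Its arguments: {"type":"object","properties":{"motion":{"type":"array"},"squeeze":{"type":"number"}},"required":["motion"]}

```bash
mkdir -p pics; cat > h.py <<'E'
import numpy as np, cv2
from rig import telemetry, get_image, camera_params, close_job, env
def cam(n):
    p=camera_params(n); R=cv2.Rodrigues(np.array(p["rvec"],float))[0]; return p,R,np.array(p["tvec"],float).ravel()
def unproj(n,depth):
    p,R,t=cam(n); v,u=np.mgrid[0:depth.shape[0],0:depth.shape[1]]
    P=np.stack([(u-p["cx"])/p["fx"]*depth,(v-p["cy"])/p["fy"]*depth,depth],-1)
    return (P-t)@R
def proj(n,X):
    p,R,t=cam(n); c=np.atleast_2d(X)@R.T+t; return np.stack([c[:,0]/c[:,2]*p["fx"]+p["cx"],c[:,1]/c[:,2]*p["fy"]+p["cy"]],-1)
def ray(n,uv,z):
    p,R,t=cam(n); uv=np.atleast_2d(uv); d=np.c_[(uv[:,0]-p["cx"])/p["fx"],(uv[:,1]-p["cy"])/p["fy"],np.ones(len(uv))]@R
    C=-R.T@t; return C+d*((z-C[2])/d[:,2])[:,None]
def save(n,im): cv2.imwrite("pics/"+n+".png",im[...,::-1])
E
python3 - <<'E'
from h import *
for n in("scene","top"):
    im,d=get_image(n); save(n+"0",im); np.savez(n+"0.npz",im=im,d=d)
    p,R,t=cam(n); print(n,p["fx"],-R.T@t,R[2],(d>0).mean())
s=telemetry.observe(); print(s)
E
```

```text
scene 392.3742771628317 [ 1.44574741 -0.23207123  1.16088784] [-0.63619803  0.23160312 -0.73594297] 0.9911953125
top 397.91844911482156 [0.51190114 0.08395474 1.2390502 ] [ 0.04134265  0.00203167 -0.99914296] 0.99605859375
{'time_s': 0.1, 'q': array([-8.84232280e+01,  2.18413116e+01,  7.43795384e+01, -2.28520399e-04,
        8.38582261e+01, -1.23347966e+01]), 'qvel': array([-0.0332864 , -0.07098072, -0.12312536, -0.10576481,  0.03691461,
        0.09611525]), 'joint_efforts': array([ 3.65551910e-03, -4.49220192e+01, -2.31653720e+01, -1.58597845e-04,
        3.66226828e-03,  8.56609887e-06]), 'position': array([ 0.13223257, -0.5336259 ,  0.24773944]), 'tool_rot': array([[ 9.70667860e-01,  2.40424424e-01, -4.19404550e-05],
       [ 2.40424251e-01, -9.70666923e-01,  1.37950633e-03],
       [ 2.90956803e-04, -1.34912596e-03, -9.99999048e-01]]), 'ft_force': array([ 0.78196122,  0.55310253, -0.64304764]), 'wrist_torque': array([0.00238009, 0.01466995, 0.02495689]), 'grip_width': 0.08521780491635711}
```

View pics/scene0.png

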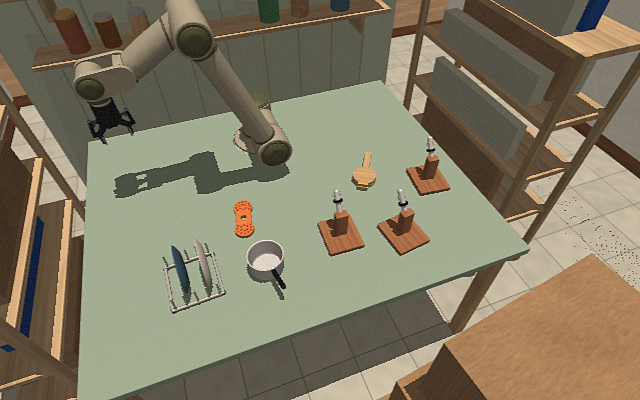

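View pics/top0.png

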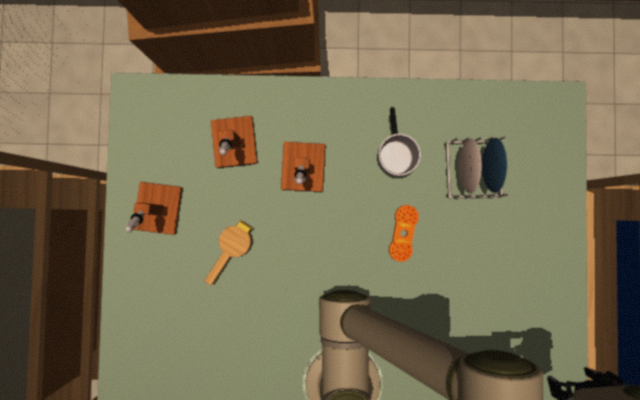

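The scene view shows the orange trivet at (243,218) and three stands at (340,230), (403,232) and (429,175). In the top view the trivet is at (403,233) and the stands are at (303,166), (234,142) and (158,208). The base is at about (343,380), so the stand at top (303,166) is probably the nearest, and I'll check that with numbers. The moves have no tilt command, so I'll also need a way to tilt the tool.

```bash
python3 - <<'E'
from h import *
T=np.load("top0.npz"); S=np.load("scene0.npz")
for uv in [(303,166),(234,142),(158,208)]:
    X=ray("top",uv,0.018)[0]; print("stand",uv,X.round(3),np.hypot(X[0],X[1]).round(3))
for n,D,zz in(("top",T,.016),("scene",S,.016)):
    h=cv2.cvtColor(D["im"],cv2.COLOR_RGB2HSV); m=cv2.inRange(h,(4,170,120),(18,255,255))
    x0,y0,x1,y1=(380,195,430,270) if n=="top" else (225,190,265,245)
    k=np.zeros_like(m); k[y0:y1,x0:x1]=m[y0:y1,x0:x1]
    c=max(cv2.findContours(k,0,2)[0],key=cv2.contourArea); P=ray(n,cv2.convexHull(c)[:,0].astype(float),zz)
    r=cv2.minAreaRect((P[:,:2]*1000).astype(np.float32)); b=cv2.boxPoints(r); print(n,"trivet",r, b.round(0).tolist())
# stand geometry: points within near stand by depth
for n,D in(("top",T),("scene",S)):
    W=unproj(n,D["d"]); c=ray("top",(303,166),.018)[0]
    m=(np.hypot(W[...,0]-c[0],W[...,1]-c[1])<.13)&(D["d"]>0)
    f=m&(abs(W[...,2]-.018)<.006); r=cv2.minAreaRect((W[f][:,:2]*1000).astype(np.float32)); print(n,"foot",r)
    a=m&(W[...,2]>.12); A=W[a]; 
    print(n,len(A)); 
    for z0 in np.arange(.12,.2,.01):
        q=A[(A[:,2]>=z0)&(A[:,2]<z0+.01)]
        if len(q): print(z0.round(2),len(q),q.mean(0).round(4),q.min(0).round(3),q.max(0).round(3))
im=S["im"][170:270,300:440]; im2=T["im"][130:270,270:430]
a=cv2.resize(im,(770,550),interpolation=2); save("crop_s",a)
save("crop_t",cv2.resize(im2,(640,560),interpolation=2))
E
```

```text
stand (303, 166) [0.661 0.132 0.018] 0.674
stand (234, 142) [0.731 0.346 0.018] 0.809
stand (158, 208) [0.523 0.574 0.018] 0.776
top trivet ((461.5335998535156, -179.39794921875), (69.58759307861328, 172.4136962890625), 80.33458709716797) [[371.0, -199.0], [541.0, -228.0], [552.0, -160.0], [382.0, -131.0]]
scene trivet ((465.1456298828125, -178.6224365234375), (66.36701202392578, 171.8572998046875), 80.00450897216797) [[375.0, -196.0], [544.0, -226.0], [556.0, -161.0], [386.0, -131.0]]
top foot ((659.220947265625, 131.51669311523438), (130.1389923095703, 150.29782104492188), 87.79029083251953)
top 310
0.12 145 [0.6566 0.1318 0.124 ] [0.641 0.111 0.12 ] [0.671 0.153 0.129]
0.13 17 [0.6406 0.132  0.1353] [0.635 0.124 0.13 ] [0.646 0.141 0.14 ]
0.14 2 [0.6369 0.1321 0.1436] [0.637 0.129 0.141] [0.637 0.135 0.146]
0.15 31 [0.6206 0.1313 0.156 ] [0.608 0.117 0.151] [0.633 0.148 0.16 ]
0.16 45 [0.6234 0.1336 0.1636] [0.604 0.12  0.16 ] [0.632 0.149 0.17 ]
0.17 34 [0.607  0.1323 0.1759] [0.592 0.119 0.171] [0.617 0.146 0.18 ]
0.18 35 [0.6013 0.1345 0.1842] [0.592 0.124 0.18 ] [0.608 0.143 0.189]
0.19 1 [0.5996 0.1347 0.1901] [0.6   0.135 0.19 ] [0.6   0.135 0.19 ]
scene foot ((662.5381469726562, 133.12252807617188), (131.09373474121094, 152.84906005859375), 87.86799621582031)
scene 226
0.12 88 [0.6591 0.1328 0.1234] [0.638 0.111 0.12 ] [0.677 0.154 0.13 ]
0.13 20 [0.6412 0.1327 0.1341] [0.633 0.125 0.13 ] [0.652 0.142 0.138]
0.14 17 [0.634  0.1328 0.1453] [0.625 0.126 0.141] [0.641 0.141 0.15 ]
0.15 21 [0.6246 0.1317 0.1549] [0.611 0.118 0.15 ] [0.638 0.15  0.159]
0.16 34 [0.6244 0.1345 0.1636] [0.606 0.122 0.16 ] [0.637 0.149 0.17 ]
0.17 29 [0.6131 0.1334 0.1754] [0.604 0.121 0.171] [0.622 0.148 0.179]
0.18 16 [0.6057 0.1336 0.1838] [0.598 0.126 0.181] [0.613 0.141 0.187]
0.19 1 [0.6078 0.1353 0.1902] [0.608 0.135 0.19 ] [0.608 0.135 0.19 ]
```

View pics/crop_s.png

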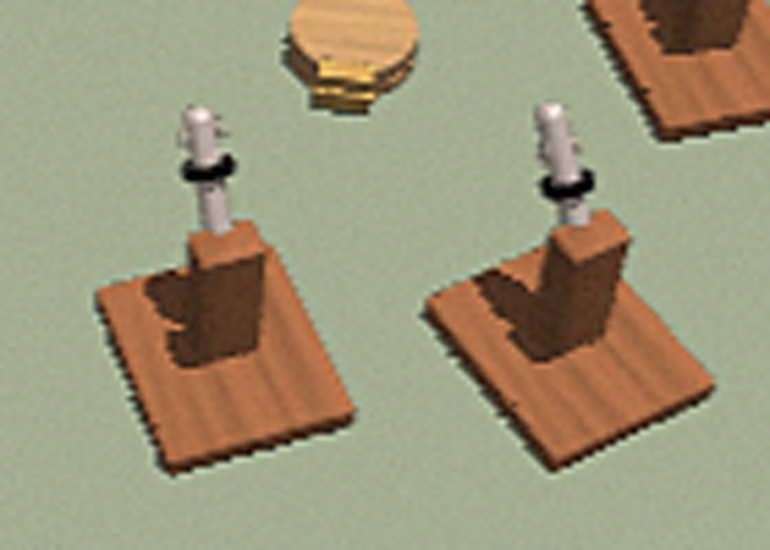

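View pics/crop_t.png

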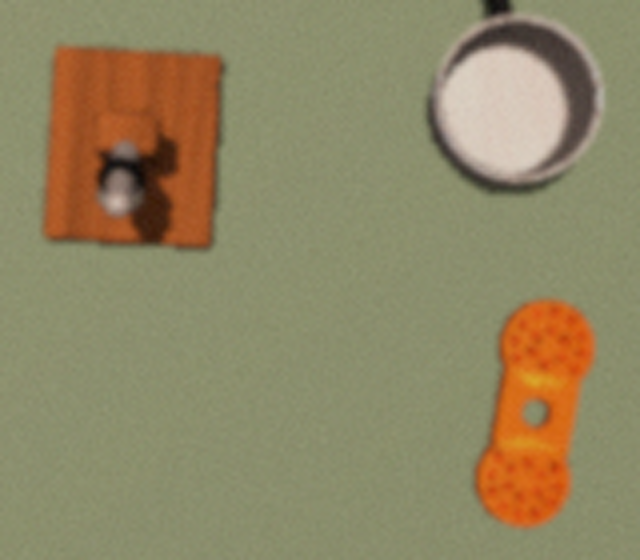

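The crops show the near stand with its black collar at crop (207,168), its barbs and its domed tip. In the top crop the trivet's hole is at (536,412). By the numbers the near stand is at (0.661, 0.132), 0.67 m from the base. The other two are at 0.81 m and 0.78 m, so this is the right one. Its arm points to azimuth 178°. The trivet is at (0.463, -0.179) with its long axis at -10°.

First I'll move over the trivet.

Call:
apply_moves(
  motion=[
    {"tx": 40.7, "ty": -26.5, "tz": 5, "turn": 23.7, "jaw": 1},
    {"tx": 40.7, "ty": -26.5, "tz": 5, "turn": 23.7, "jaw": 1},
    {"tx": 40.7, "ty": -26.5, "tz": 5, "turn": 23.7, "jaw": 1},
    {"tx": 40.7, "ty": -26.5, "tz": 5, "turn": 23.7, "jaw": 1},
    {"tx": 40.7, "ty": -26.5, "tz": 5, "turn": 23.7, "jaw": 1},
  ],
)

```text
time_s: 0.52
position: [0.2724, -0.3829, 0.2269]
tool_rot: [[0.985, -0.174, -0.0], [-0.174, -0.985, 0.002], [-0.0, -0.002, -1.0]]
ft_force: [1.2, -0.8, -0.2]
grip_width: 0.0854
```

```bash
cat >> h.py <<'E'
def to(P,xaz=None):
    s=telemetry.observe(); R=np.array(s["tool_rot"]); d=R.T@(np.array(P)-s["position"])*100
    print("t",round(s["time_s"],2),"pos",np.round(s["position"],4),"z",R[:,2].round(3),"x",R[:,0].round(3),"F",np.round(s["ft_force"],1),"w",round(s["grip_width"],4))
    a=np.degrees(np.arctan2(R[1,0],R[0,0])); print("shift cm",d.round(2),"turn",None if xaz is None else round(-(xaz-a),1),"q",np.round(s["q"],1))
E
python3 -c "
from h import *
to((.463,-.179,.2),-9.8)"
```

```text
t 0.52 pos [ 0.2724 -0.3829  0.2269] z [-0.     0.002 -1.   ] x [ 0.985 -0.174 -0.   ] F [ 1.2 -0.8 -0.2] w 0.0854
shift cm [ 15.24 -23.38   2.72] turn -0.2 q [-69.1  14.9  88.6   0.   76.6  30.9]
```

Call:
apply_moves(
  motion=[
    {"tx": 15.2, "ty": -23.4, "tz": 3},
    {"tx": 15.2, "ty": -23.4, "tz": 3},
    {"tx": 15.2, "ty": -23.4, "tz": 3},
    {"tx": 15.2, "ty": -23.4, "tz": 3},
    {"tx": 15.2, "ty": -23.4, "tz": 3},
  ],
)

```text
invalid input
```

Call:
apply_moves(
  motion=[
    {"tx": 3, "ty": -4.6, "tz": 0.5},
    {"tx": 3, "ty": -4.6, "tz": 0.5},
    {"tx": 3, "ty": -4.6, "tz": 0.5},
    {"tx": 3, "ty": -4.6, "tz": 0.5},
  ],
)

```text
invalid input
```

```bash
python3 - <<'E'
from h import *
to((.463,-.179,.03),-9.8)
im,d=get_image("scene"); save("s1",cv2.resize(im[100:280,150:350],(660,594),interpolation=2))
E
```

```text
t 0.52 pos [ 0.2724 -0.3829  0.2269] z [-0.     0.002 -1.   ] x [ 0.985 -0.174 -0.   ] F [ 1.2 -0.8 -0.2] w 0.0854
shift cm [ 15.25 -23.35  19.72] turn -0.2 q [-69.1  14.9  88.6   0.   76.6  30.9]
```

All the keys are required in every row.

Call:
apply_moves(
  motion=[
    {"tx": 15.2, "ty": -23.4, "tz": 3, "turn": 0, "jaw": 1},
    {"tx": 15.2, "ty": -23.4, "tz": 3, "turn": 0, "jaw": 1},
    {"tx": 15.2, "ty": -23.4, "tz": 3, "turn": 0, "jaw": 1},
    {"tx": 15.2, "ty": -23.4, "tz": 3, "turn": 0, "jaw": 1},
    {"tx": 15.2, "ty": -23.4, "tz": 3, "turn": 0, "jaw": 1},
  ],
)

```text
time_s: 0.98
position: [0.4118, -0.2294, 0.2056]
tool_rot: [[0.986, -0.167, 0.001], [-0.167, -0.986, 0.006], [-0.0, -0.006, -1.0]]
ft_force: [-0.1, -2.1, -0.6]
grip_width: 0.0851
```

```bash
python3 - <<'E'
from h import *
to((.463,-.179,.1),-9.8)
E
```

```text
t 0.98 pos [ 0.4118 -0.2294  0.2056] z [ 0.001  0.006 -1.   ] x [ 0.986 -0.167 -0.   ] F [-0.1 -2.1 -0.6] w 0.0851
shift cm [ 4.21 -5.76 10.6 ] turn 0.2 q [-43.7  16.3  90.4   0.3  73.5  55.8]
```

Call:
apply_moves(
  motion=[
    {"tx": 4.2, "ty": -5.8, "tz": 9, "turn": 0, "jaw": 1},
    {"tx": 4.2, "ty": -5.8, "tz": 13, "turn": 0, "jaw": 1},
    {"tx": 4.2, "ty": -5.8, "tz": 13, "turn": 0, "jaw": 1},
    {"tx": 4.2, "ty": -5.8, "tz": 13, "turn": 0, "jaw": 1},
    {"tx": 4.2, "ty": -5.8, "tz": 13, "turn": 0, "jaw": 1},
  ],
)

```text
time_s: 1.4
position: [0.462, -0.1758, 0.0718]
tool_rot: [[0.986, -0.165, -0.006], [-0.165, -0.986, 0.011], [-0.008, -0.01, -1.0]]
ft_force: [-0.9, 0.7, -0.4]
grip_width: 0.085
```

```bash
python3 - <<'E'
from h import *
to((.463,-.179,.02),-9.8); print(env.tip_extent)
im,d=get_image("scene"); save("s1",cv2.resize(im[160:260,190:310],(720,600),interpolation=2))
E
```

```text
t 1.4 pos [ 0.462  -0.1758  0.0718] z [-0.006  0.011 -1.   ] x [ 0.986 -0.165 -0.008] F [-0.9  0.7 -0.4] w 0.085
shift cm [0.19 0.35 5.17] turn 0.3 q [-34.7  28.7  97.    0.4  54.9  64.5]
0.017
```

View pics/s1.png

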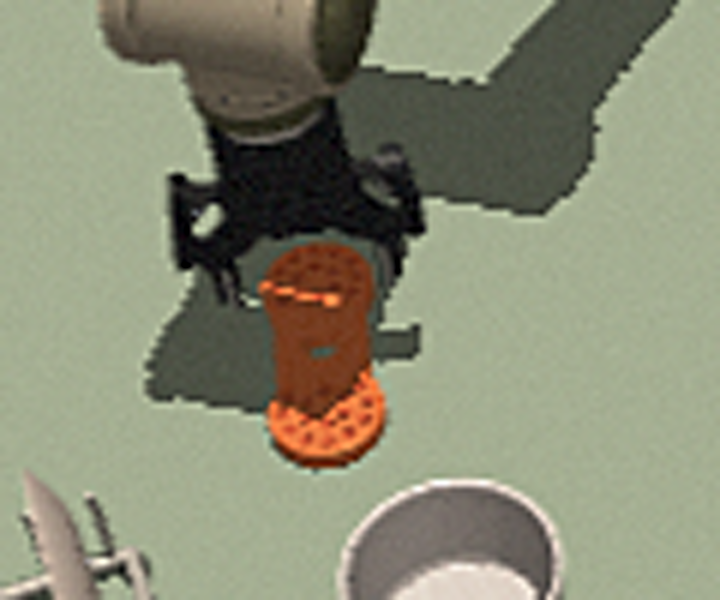

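The crop shows the open fingers straddling the trivet's waist, with the hole at crop (320,350), so the alignment is good. Next I descend and grip.

Call:
apply_moves(
  motion=[
    {"tx": 0.2, "ty": 0.35, "tz": 3, "turn": 0, "jaw": 1},
    {"tx": 0.2, "ty": 0.35, "tz": 5.2, "turn": 0, "jaw": 1},
    {"tx": 0.2, "ty": 0.35, "tz": 5.2, "turn": 0, "jaw": 1},
    {"tx": 0.2, "ty": 0.35, "tz": 5.2, "turn": 0, "jaw": 1},
  ],
  squeeze=50,
)

```text
time_s: 1.78
position: [0.4637, -0.1815, 0.0234]
tool_rot: [[0.986, -0.166, -0.003], [-0.166, -0.986, 0.009], [-0.005, -0.008, -1.0]]
ft_force: [0.4, -0.3, 0.5]
grip_width: 0.0854
```

Call:
apply_moves(
  motion=[
    {"tx": 0, "ty": 0, "tz": 0, "turn": 0, "jaw": -1},
    {"tx": 0, "ty": 0, "tz": 0, "turn": 0, "jaw": -1},
    {"tx": 0, "ty": 0, "tz": 0, "turn": 0, "jaw": -1},
    {"tx": 0, "ty": 0, "tz": 0, "turn": 0, "jaw": -1},
    {"tx": 0, "ty": 0, "tz": 0, "turn": 0, "jaw": -1},
  ],
  squeeze=50,
)

```text
time_s: 2.2
position: [0.4644, -0.1823, 0.0256]
tool_rot: [[0.986, -0.166, -0.0], [-0.166, -0.986, 0.006], [-0.001, -0.006, -1.0]]
ft_force: [-2.0, -0.5, 12.8]
grip_width: 0.0556
```

```bash
python3 - <<'E'
from h import *
to((.463,-.179,.02),-9.8)
E
```

```text
t 2.2 pos [ 0.4644 -0.1823  0.0256] z [-0.     0.006 -1.   ] x [ 0.986 -0.166 -0.001] F [-2.  -0.5 12.8] w 0.0556
shift cm [-0.19 -0.29  0.56] turn 0.3 q [-35.2  33.4  99.    0.4  47.9  64.1]
```

The upward force and the 55.6 mm opening suggest the fingers caught the waist too high. I'll reopen, go lower and regrip.

Call:
apply_moves(
  motion=[
    {"tx": 0, "ty": 0, "tz": -0.2, "turn": 0, "jaw": 1},
    {"tx": 0, "ty": 0, "tz": -0.2, "turn": 0, "jaw": 1},
    {"tx": -0.1, "ty": -0.25, "tz": 0.3, "turn": 0, "jaw": 1},
    {"tx": -0.1, "ty": -0.25, "tz": 0.7, "turn": 0, "jaw": 1},
    {"tx": -0.1, "ty": -0.25, "tz": 0.8, "turn": 0, "jaw": 1},
  ],
)

```text
time_s: 2.62
position: [0.4634, -0.1791, 0.0168]
tool_rot: [[0.986, -0.166, -0.001], [-0.166, -0.986, 0.007], [-0.003, -0.007, -1.0]]
ft_force: [-0.1, -1.0, 1.1]
grip_width: 0.0853
```

```bash
python3 - <<'E'
from h import *
to((.463,-.179,.018),-9.8)
im,d=get_image("scene"); save("s2",cv2.resize(im[170:250,200:300],(720,576),interpolation=2))
E
```

```text
t 2.62 pos [ 0.4634 -0.1791  0.0168] z [-0.001  0.007 -1.   ] x [ 0.986 -0.166 -0.003] F [-0.1 -1.   1.1] w 0.0853
shift cm [-0.04 -0.01 -0.12] turn 0.3 q [-35.   34.2  99.6   0.4  46.5  64.3]
```

View pics/s2.png

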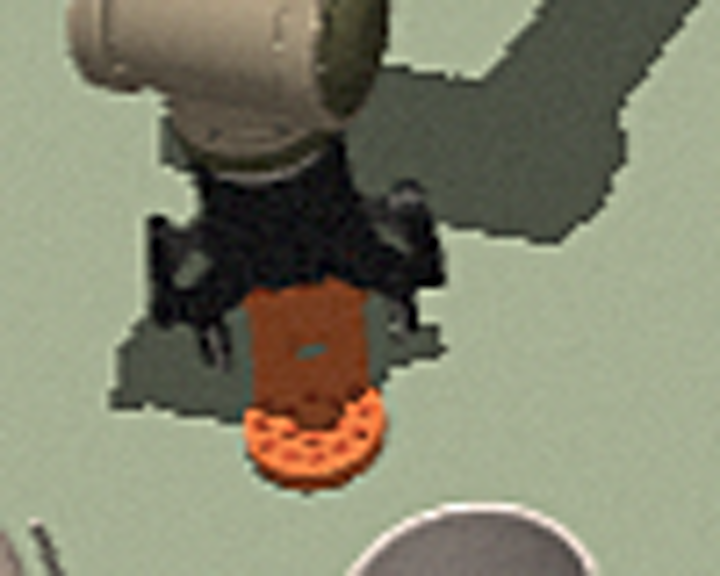

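The crop shows the trivet unmoved, with its hole at (310,350) and a finger either side. I'll grip here.

Call:
apply_moves(
  motion=[
    {"tx": 0, "ty": 0, "tz": 0, "turn": 0, "jaw": -1},
    {"tx": 0, "ty": 0, "tz": 0, "turn": 0, "jaw": -1},
    {"tx": 0, "ty": 0, "tz": 0, "turn": 0, "jaw": -1},
    {"tx": 0, "ty": 0, "tz": 0, "turn": 0, "jaw": -1},
    {"tx": 0, "ty": 0, "tz": 0, "turn": 0, "jaw": -1},
  ],
  squeeze=60,
)

```text
time_s: 3.08
position: [0.4635, -0.1793, 0.0171]
tool_rot: [[0.986, -0.166, -0.001], [-0.166, -0.986, 0.007], [-0.002, -0.007, -1.0]]
ft_force: [-0.5, -0.0, 4.1]
grip_width: 0.0565
```

Call:
apply_moves(
  motion=[
    {"tx": 0, "ty": 0, "tz": -1, "turn": 0, "jaw": -1},
    {"tx": 0, "ty": 0, "tz": -3, "turn": 0, "jaw": -1},
    {"tx": 0, "ty": 0, "tz": -6, "turn": 0, "jaw": -1},
    {"tx": 0, "ty": 0, "tz": -9, "turn": 0, "jaw": -1},
    {"tx": 0, "ty": 0, "tz": -12, "turn": 0, "jaw": -1},
  ],
)

```text
time_s: 3.5
position: [0.4633, -0.1799, 0.1381]
tool_rot: [[0.986, -0.166, -0.002], [-0.166, -0.986, 0.008], [-0.003, -0.007, -1.0]]
ft_force: [-0.2, -0.5, -1.7]
grip_width: 0.0565
```

Call:
apply_moves(
  motion=[
    {"tx": 0, "ty": 0, "tz": -10, "turn": 0, "jaw": -1},
    {"tx": 0, "ty": 0, "tz": -10, "turn": 0, "jaw": -1},
    {"tx": 0, "ty": 0, "tz": -10, "turn": 0, "jaw": -1},
    {"tx": 0, "ty": 0, "tz": -10, "turn": 0, "jaw": -1},
  ],
)

```text
time_s: 3.83
position: [0.4646, -0.1813, 0.2422]
tool_rot: [[0.986, -0.166, 0.005], [-0.166, -0.986, 0.003], [0.004, -0.004, -1.0]]
ft_force: [0.1, -0.3, -1.3]
grip_width: 0.0563
```

```bash
python3 - <<'E'
from h import *
to((.55,-.021,.25),-2.2)
im,d=get_image("scene"); save("s3",im[60:260,130:430])
E
```

```text
t 3.83 pos [ 0.4646 -0.1813  0.2422] z [ 0.005  0.003 -1.   ] x [ 0.986 -0.166  0.004] F [ 0.1 -0.3 -1.3] w 0.0563
shift cm [  5.77 -17.23  -0.69] turn -7.3 q [-35.1  16.9  83.    0.3  80.   64.4]
```

View pics/s3.png

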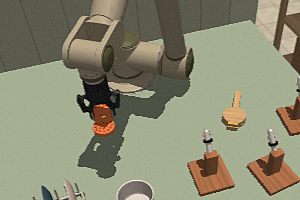

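The trivet is lifted and held straight, at crop (104,125), with its mid-plane about 9 mm ahead of the TCP. I'll now swing to azimuth -2° and try getting a forward tilt by reaching beyond the arm's tool-down range.

Call:
apply_moves(
  motion=[
    {"tx": 5.8, "ty": -17.2, "tz": -4, "turn": -7.4, "jaw": -1},
    {"tx": 5.8, "ty": -17.2, "tz": -4, "turn": -7.4, "jaw": -1},
    {"tx": 5.8, "ty": -17.2, "tz": -4, "turn": -7.4, "jaw": -1},
    {"tx": 5.8, "ty": -17.2, "tz": -4, "turn": -7.4, "jaw": -1},
    {"tx": 5.8, "ty": -17.2, "tz": -4, "turn": -7.4, "jaw": -1},
  ],
)

```text
time_s: 4.3
position: [0.5505, -0.0173, 0.279]
tool_rot: [[0.999, -0.035, -0.001], [-0.035, -0.999, 0.007], [-0.002, -0.007, -1.0]]
ft_force: [0.0, -0.0, -1.8]
grip_width: 0.0565
```

Call:
apply_moves(
  motion=[
    {"tx": 12, "ty": 0, "tz": 0, "turn": 0, "jaw": -1},
    {"tx": 16, "ty": 0, "tz": 0, "turn": 0, "jaw": -1},
    {"tx": 20, "ty": 0, "tz": 0, "turn": 0, "jaw": -1},
    {"tx": 20, "ty": 0, "tz": 0, "turn": 0, "jaw": -1},
    {"tx": 20, "ty": 0, "tz": 0, "turn": 0, "jaw": -1},
  ],
)

```text
time_s: 4.72
position: [0.7521, -0.024, 0.2747]
tool_rot: [[0.999, -0.035, -0.006], [-0.035, -0.999, 0.008], [-0.006, -0.008, -1.0]]
ft_force: [0.4, -0.2, -0.7]
grip_width: 0.0564
```

```bash
python3 - <<'E'
from h import *
to((.8,-.031,.28),-2.2)
E
```

```text
t 4.72 pos [ 0.7521 -0.024   0.2747] z [-0.006  0.008 -1.   ] x [ 0.999 -0.035 -0.006] F [ 0.4 -0.2 -0.7] w 0.0564
shift cm [ 4.81  0.53 -0.56] turn 0.2 q [-10.9  44.9  28.    0.4 107.5  81.2]
```

At q4 = 0 the arm bends in the plane of q1, about 0.12 m to the side of the tool. I'll shift y so that q1 ≈ -2°, then keep reaching outward.

Call:
apply_moves(
  motion=[
    {"tx": -2, "ty": -4, "tz": -3, "turn": 0, "jaw": -1},
    {"tx": -2, "ty": -8, "tz": -3, "turn": 0, "jaw": -1},
    {"tx": -2, "ty": -11.5, "tz": -3, "turn": 0, "jaw": -1},
    {"tx": -2, "ty": -11.5, "tz": -3, "turn": 0, "jaw": -1},
  ],
)

```text
time_s: 5.05
position: [0.736, 0.0993, 0.3029]
tool_rot: [[1.0, -0.027, -0.01], [-0.027, -1.0, 0.011], [-0.01, -0.01, -1.0]]
ft_force: [-0.8, -0.5, -0.8]
grip_width: 0.0566
```

Call:
apply_moves(
  motion=[
    {"tx": 4, "ty": 0, "tz": 0, "turn": 0, "jaw": -1},
    {"tx": 8, "ty": 0, "tz": 0, "turn": 0, "jaw": -1},
    {"tx": 12, "ty": 0, "tz": 0, "turn": 0, "jaw": -1},
    {"tx": 16, "ty": 0, "tz": 0, "turn": 0, "jaw": -1},
    {"tx": 20, "ty": 0, "tz": 0, "turn": 0, "jaw": -1},
  ],
)

```text
time_s: 5.47
position: [0.7998, 0.0859, 0.2607]
tool_rot: [[1.0, -0.027, 0.014], [-0.027, -1.0, 0.013], [0.014, -0.014, -1.0]]
ft_force: [0.2, -0.7, -0.9]
grip_width: 0.0561
```

```bash
python3 - <<'E'
from h import *
to((.8,.09,.3),-2.2)
E
```

```text
t 5.47 pos [0.7998 0.0859 0.2607] z [ 0.014  0.013 -1.   ] x [ 1.    -0.027  0.014] F [ 0.2 -0.7 -0.9] w 0.0561
shift cm [ 0.06 -0.46 -3.92] turn 0.6 q [ -2.5  53.1  12.8   0.9 113.3  89.4]
```

Call:
apply_moves(
  motion=[
    {"tx": 20, "ty": 0, "tz": -20, "turn": 0, "jaw": -1},
    {"tx": 20, "ty": 0, "tz": -20, "turn": 0, "jaw": -1},
    {"tx": 20, "ty": 0, "tz": -20, "turn": 0, "jaw": -1},
    {"tx": 20, "ty": 0, "tz": -20, "turn": 0, "jaw": -1},
    {"tx": 20, "ty": 0, "tz": -20, "turn": 0, "jaw": -1},
  ],
)

```text
time_s: 5.88
position: [0.7824, 0.0696, 0.3124]
tool_rot: [[0.999, -0.027, 0.042], [-0.028, -0.999, 0.015], [0.042, -0.016, -0.999]]
ft_force: [-0.3, 0.4, -0.7]
grip_width: 0.0564
```

```bash
python3 - <<'E'
from h import *
to((.8,.09,.3),-2.2)
E
```

```text
t 5.88 pos [0.7824 0.0696 0.3124] z [ 0.042  0.015 -0.999] x [ 0.999 -0.028  0.042] F [-0.3  0.4 -0.7] w 0.0564
shift cm [ 1.65 -2.07  1.34] turn 0.6 q [ -3.8  49.4  12.7   1.1 115.5  88.3]
```

The tilt builds up from call to call, about 1.6° each. I'll repeat it in shorter calls to see the rate.

Call:
apply_moves(
  motion=[
    {"tx": 20, "ty": 0, "tz": 0, "turn": 0, "jaw": -1},
    {"tx": 20, "ty": 0, "tz": 0, "turn": 0, "jaw": -1},
  ],
)

```text
time_s: 6.05
position: [0.8032, 0.0632, 0.2868]
tool_rot: [[0.997, -0.027, 0.07], [-0.028, -0.999, 0.017], [0.07, -0.019, -0.997]]
ft_force: [-0.4, 0.2, -1.1]
grip_width: 0.0568
```

Call:
apply_moves(
  motion=[
    {"tx": 20, "ty": 0, "tz": 0, "turn": 0, "jaw": -1},
    {"tx": 20, "ty": 0, "tz": 0, "turn": 0, "jaw": -1},
  ],
)

```text
time_s: 6.22
position: [0.8217, 0.0568, 0.2621]
tool_rot: [[0.995, -0.027, 0.094], [-0.029, -0.999, 0.018], [0.094, -0.021, -0.995]]
ft_force: [0.8, 0.4, -1.7]
grip_width: 0.0562
```

Call:
apply_moves(
  motion=[
    {"tx": 20, "ty": 0, "tz": -20, "turn": 0, "jaw": -1},
    {"tx": 20, "ty": 0, "tz": -20, "turn": 0, "jaw": -1},
  ],
)

```text
time_s: 6.38
position: [0.8124, 0.0504, 0.2937]
tool_rot: [[0.993, -0.027, 0.117], [-0.029, -0.999, 0.02], [0.116, -0.023, -0.993]]
ft_force: [-0.5, 0.0, 0.5]
grip_width: 0.0564
```

Call:
apply_moves(
  motion=[
    {"tx": 20, "ty": 0, "tz": -20, "turn": 0, "jaw": -1},
    {"tx": 20, "ty": 0, "tz": -20, "turn": 0, "jaw": -1},
  ],
)

```text
time_s: 6.55
position: [0.8017, 0.0447, 0.3279]
tool_rot: [[0.989, -0.026, 0.145], [-0.03, -0.999, 0.021], [0.145, -0.025, -0.989]]
ft_force: [-0.3, -0.7, -0.3]
grip_width: 0.0566
```

Call:
apply_moves(
  motion=[
    {"tx": 20, "ty": 0, "tz": -40, "turn": 0, "jaw": -1},
  ],
)

```text
time_s: 6.63
position: [0.7924, 0.0421, 0.35]
tool_rot: [[0.987, -0.026, 0.16], [-0.03, -0.999, 0.022], [0.159, -0.027, -0.987]]
ft_force: [0.9, 0.3, -3.1]
grip_width: 0.0563
```

```bash
python3 - <<'E'
from h import *
to((.8,.09,.3),-2.2)
E
```

```text
t 6.63 pos [0.7924 0.0421 0.35  ] z [ 0.16   0.022 -0.987] x [ 0.987 -0.03   0.159] F [ 0.9  0.3 -3.1] w 0.0563
shift cm [-0.19 -4.67  5.16] turn 0.4 q [ -6.2  46.7  12.8   2.4 111.4  86.5]
```

Call:
apply_moves(
  motion=[
    {"tx": 20, "ty": -3, "tz": 0, "turn": 0, "jaw": -1},
    {"tx": 20, "ty": -3, "tz": 0, "turn": 0, "jaw": -1},
  ],
)

```text
time_s: 6.8
position: [0.81, 0.0482, 0.3344]
tool_rot: [[0.981, -0.026, 0.191], [-0.031, -0.999, 0.023], [0.191, -0.029, -0.981]]
ft_force: [-0.3, -0.9, -0.9]
grip_width: 0.0561
```

Call:
apply_moves(
  motion=[
    {"tx": 20, "ty": -3, "tz": 0, "turn": 0, "jaw": -1},
    {"tx": 20, "ty": -3, "tz": 0, "turn": 0, "jaw": -1},
  ],
)

```text
time_s: 6.97
position: [0.8278, 0.054, 0.3145]
tool_rot: [[0.976, -0.025, 0.218], [-0.031, -0.999, 0.025], [0.217, -0.031, -0.976]]
ft_force: [-0.3, -0.1, -1.5]
grip_width: 0.0564
```

Call:
apply_moves(
  motion=[
    {"tx": 20, "ty": -3, "tz": -10, "turn": 0, "jaw": -1},
    {"tx": 20, "ty": -3, "tz": -10, "turn": 0, "jaw": -1},
  ],
)

```text
time_s: 7.13
position: [0.8266, 0.0574, 0.3291]
tool_rot: [[0.97, -0.024, 0.243], [-0.032, -0.999, 0.027], [0.243, -0.034, -0.97]]
ft_force: [1.8, -0.3, 0.1]
grip_width: 0.0564
```

Call:
apply_moves(
  motion=[
    {"tx": 20, "ty": -3, "tz": -10, "turn": 0, "jaw": -1},
    {"tx": 20, "ty": -3, "tz": -10, "turn": 0, "jaw": -1},
  ],
)

```text
time_s: 7.3
position: [0.8243, 0.0604, 0.3468]
tool_rot: [[0.962, -0.023, 0.272], [-0.032, -0.999, 0.028], [0.272, -0.036, -0.962]]
ft_force: [-1.4, 0.4, -1.4]
grip_width: 0.0566
```

Call:
apply_moves(
  motion=[
    {"tx": 20, "ty": -3, "tz": 0, "turn": 0, "jaw": -1},
    {"tx": 20, "ty": -3, "tz": 0, "turn": 0, "jaw": -1},
  ],
)

```text
time_s: 7.47
position: [0.8388, 0.065, 0.3356]
tool_rot: [[0.953, -0.022, 0.302], [-0.033, -0.999, 0.03], [0.301, -0.039, -0.953]]
ft_force: [-0.3, 0.1, -1.5]
grip_width: 0.0566
```

Call:
apply_moves(
  motion=[
    {"tx": 20, "ty": -3, "tz": 0, "turn": 0, "jaw": -1},
    {"tx": 20, "ty": -3, "tz": 0, "turn": 0, "jaw": -1},
  ],
)

```text
time_s: 7.63
position: [0.852, 0.0692, 0.3248]
tool_rot: [[0.944, -0.021, 0.328], [-0.034, -0.999, 0.032], [0.327, -0.041, -0.944]]
ft_force: [-0.1, 0.3, -1.2]
grip_width: 0.0561
```

```bash
python3 - <<'E'
from h import *
to((.8,.09,.3),-2.2)
E
```

```text
t 7.63 pos [0.852  0.0692 0.3248] z [ 0.328  0.032 -0.944] x [ 0.944 -0.034  0.327] F [-0.1  0.3 -1.2] w 0.0561
shift cm [-5.79 -1.86  0.7 ] turn 0.2 q [-4.2 49.5 12.7  3.2 98.8 88.5]
```

Call:
apply_moves(
  motion=[
    {"tx": 20, "ty": 0, "tz": 0, "turn": 0, "jaw": -1},
    {"tx": 20, "ty": 0, "tz": 0, "turn": 0, "jaw": -1},
  ],
)

```text
time_s: 7.8
position: [0.8638, 0.0624, 0.3174]
tool_rot: [[0.935, -0.02, 0.354], [-0.034, -0.999, 0.034], [0.352, -0.044, -0.935]]
ft_force: [0.4, 0.2, -1.8]
grip_width: 0.056
```

Call:
apply_moves(
  motion=[
    {"tx": 20, "ty": 3, "tz": -5, "turn": 0, "jaw": -1},
    {"tx": 20, "ty": 3, "tz": -5, "turn": 0, "jaw": -1},
  ],
)

```text
time_s: 7.97
position: [0.8664, 0.0441, 0.3282]
tool_rot: [[0.925, -0.02, 0.379], [-0.035, -0.999, 0.035], [0.378, -0.046, -0.925]]
ft_force: [0.3, -1.5, -0.8]
grip_width: 0.0566
```

Call:
apply_moves(
  motion=[
    {"tx": 20, "ty": 3, "tz": -5, "turn": 0, "jaw": -1},
    {"tx": 20, "ty": 3, "tz": -5, "turn": 0, "jaw": -1},
  ],
)

```text
time_s: 8.13
position: [0.8679, 0.0272, 0.3415]
tool_rot: [[0.913, -0.02, 0.406], [-0.037, -0.999, 0.035], [0.405, -0.047, -0.913]]
ft_force: [-0.1, 0.2, -1.1]
grip_width: 0.0561
```

Call:
apply_moves(
  motion=[
    {"tx": 20, "ty": 3, "tz": 0, "turn": 0, "jaw": -1},
    {"tx": 20, "ty": 3, "tz": 0, "turn": 0, "jaw": -1},
  ],
)

```text
time_s: 8.3
position: [0.8774, 0.0121, 0.3397]
tool_rot: [[0.901, -0.02, 0.434], [-0.039, -0.999, 0.034], [0.432, -0.048, -0.9]]
ft_force: [-0.2, -0.2, -0.6]
grip_width: 0.0563
```

Call:
apply_moves(
  motion=[
    {"tx": 20, "ty": 0, "tz": 0, "turn": 0, "jaw": -1},
    {"tx": 20, "ty": 0, "tz": 0, "turn": 0, "jaw": -1},
  ],
)

```text
time_s: 8.47
position: [0.8855, 0.0087, 0.3386]
tool_rot: [[0.888, -0.02, 0.459], [-0.04, -0.999, 0.034], [0.457, -0.049, -0.888]]
ft_force: [0.8, 0.2, -2.0]
grip_width: 0.0567
```

Call:
apply_moves(
  motion=[
    {"tx": 20, "ty": 0, "tz": 0, "turn": 0, "jaw": -1},
    {"tx": 20, "ty": 0, "tz": 0, "turn": 0, "jaw": -1},
  ],
)

```text
time_s: 8.63
position: [0.8921, 0.0062, 0.3404]
tool_rot: [[0.875, -0.02, 0.483], [-0.041, -0.999, 0.034], [0.481, -0.05, -0.875]]
ft_force: [0.6, -0.5, -1.5]
grip_width: 0.0562
```

Call:
apply_moves(
  motion=[
    {"tx": 20, "ty": 0, "tz": 0, "turn": 0, "jaw": -1},
    {"tx": 20, "ty": 0, "tz": 0, "turn": 0, "jaw": -1},
  ],
)

```text
time_s: 8.8
position: [0.8978, 0.0034, 0.3441]
tool_rot: [[0.861, -0.019, 0.508], [-0.042, -0.999, 0.034], [0.506, -0.05, -0.861]]
ft_force: [0.2, 1.1, -2.0]
grip_width: 0.0568
```

```bash
python3 - <<'E'
from h import *
to((.8,.09,.3),-2.2)
E
```

```text
t 8.8 pos [0.8978 0.0034 0.3441] z [ 0.508  0.034 -0.861] x [ 0.861 -0.042  0.506] F [ 0.2  1.1 -2. ] w 0.0568
shift cm [-11.03  -8.24  -0.88] turn -0.6 q [-9.1 49.5 12.7  6.5 87.8 84.3]
```

Call:
apply_moves(
  motion=[
    {"tx": 20, "ty": 6, "tz": 0, "turn": 0, "jaw": -1},
    {"tx": 20, "ty": 6, "tz": 0, "turn": 0, "jaw": -1},
  ],
)

```text
time_s: 8.97
position: [0.9025, -0.0205, 0.3488]
tool_rot: [[0.847, -0.019, 0.532], [-0.043, -0.999, 0.033], [0.53, -0.05, -0.846]]
ft_force: [-0.5, -0.8, -0.4]
grip_width: 0.0562
```

Call:
apply_moves(
  motion=[
    {"tx": 20, "ty": 6, "tz": 0, "turn": 0, "jaw": -1},
    {"tx": 20, "ty": 6, "tz": 0, "turn": 0, "jaw": -1},
  ],
)

```text
time_s: 9.13
position: [0.9058, -0.044, 0.3545]
tool_rot: [[0.832, -0.02, 0.555], [-0.044, -0.999, 0.03], [0.554, -0.05, -0.831]]
ft_force: [-0.8, -0.6, -0.5]
grip_width: 0.0566
```

Call:
apply_moves(
  motion=[
    {"tx": 20, "ty": 6, "tz": 0, "turn": 0, "jaw": -1},
    {"tx": 20, "ty": 6, "tz": 0, "turn": 0, "jaw": -1},
  ],
)

```text
time_s: 9.3
position: [0.9079, -0.0647, 0.3619]
tool_rot: [[0.815, -0.022, 0.578], [-0.046, -0.999, 0.027], [0.577, -0.048, -0.815]]
ft_force: [-0.4, 0.6, -1.8]
grip_width: 0.0562
```

```bash
python3 - <<'E'
from h import *
# refined arm axis by depth, stand unobstructed in first frames; target: TCP 60mm above tip along arm
rt=np.array([.645,.1325,.115]); a=np.array([-.5731,.022,.8192])
to(rt+a*.145,None)
W={}
for n in("top","scene"):
    D=np.load(n+"0.npz"); W=unproj(n,D["d"]); m=(np.hypot(W[...,0]-.62,W[...,1]-.133)<.09)&(D["d"]>0)
    P=W[m]; P=P[P[:,2]>.128]; s=(P-rt)@a; r=np.linalg.norm(P-rt-s[:,None]*a,axis=1)
    for dx in np.arange(-.010,.0121,.004):
        for dy in (-.002,0,.002):
            Q=P-rt-[dx,dy,0]; s=Q@a; r=np.linalg.norm(Q-s[:,None]*a,axis=1); k=((s>.064)&(s<.075))|(s<.025)&(s>.012); print(n,dx.round(3),dy,k.sum(),(np.median(r[k])*1000).round(2),((r[k]-.0095).std()*1000).round(2),"smax",np.sort(s[r<.02])[-3].round(4))
E
```

```text
t 9.3 pos [ 0.9079 -0.0647  0.3619] z [ 0.578  0.027 -0.815] x [ 0.815 -0.046  0.577] F [-0.4  0.6 -1.8] w 0.0562
shift cm [-36.53 -18.63  -9.03] turn None q [-14.   49.   12.7   9.6  84.1  80.1]
top -0.01 -0.002 40 16.43 2.37 smax 0.0813
top -0.01 0 40 16.49 2.07 smax 0.0813
top -0.01 0.002 40 16.27 2.27 smax 0.0812
top -0.006 -0.002 40 13.53 1.94 smax 0.0836
top -0.006 0 41 13.3 1.63 smax 0.0835
top -0.006 0.002 41 13.91 2.05 smax 0.0835
top -0.002 -0.002 46 11.06 2.04 smax 0.0859
top -0.002 0 46 11.16 1.55 smax 0.0858
top -0.002 0.002 46 11.84 1.88 smax 0.0858
top 0.002 -0.002 39 8.47 2.81 smax 0.0882
top 0.002 0 39 8.76 2.36 smax 0.0881
top 0.002 0.002 39 9.71 2.58 smax 0.0881
top 0.006 -0.002 34 6.69 4.23 smax 0.0905
top 0.006 0 35 6.62 4.16 smax 0.0904
top 0.006 0.002 35 7.33 4.46 smax 0.0904
top 0.01 -0.002 29 6.49 4.79 smax 0.0928
top 0.01 0 30 6.22 4.99 smax 0.0927
top 0.01 0.002 30 7.19 5.49 smax 0.0927
scene -0.01 -0.002 40 16.79 3.25 smax 0.0769
scene -0.01 0 40 16.65 2.91 smax 0.0769
scene -0.01 0.002 39 17.24 2.73 smax 0.0768
scene -0.006 -0.002 43 13.93 3.3 smax 0.0796
scene -0.006 0 43 13.88 2.88 smax 0.0796
scene -0.006 0.002 43 14.34 2.67 smax 0.0795
scene -0.002 -0.002 45 11.97 3.56 smax 0.0819
scene -0.002 0 46 11.66 3.03 smax 0.0819
scene -0.002 0.002 46 11.49 2.85 smax 0.0818
scene 0.002 -0.002 46 9.56 3.6 smax 0.0842
scene 0.002 0 47 9.63 3.13 smax 0.0842
scene 0.002 0.002 47 9.49 3.1 smax 0.0841
scene 0.006 -0.002 46 8.03 3.55 smax 0.0865
scene 0.006 0 48 7.93 3.25 smax 0.0865
scene 0.006 0.002 48 8.19 3.38 smax 0.0864
scene 0.01 -0.002 40 6.52 4.08 smax 0.0888
scene 0.01 0 41 6.39 3.93 smax 0.0887
scene 0.01 0.002 41 7.32 4.07 smax 0.0887
```

The tilt is now 35.4°, within about 3° of the arm axis. The depth fit puts the arm root at about (0.6465, 0.1327, 0.115). I'll move to the axis line, well above the tip.

Call:
apply_moves(
  motion=[
    {"tx": -36.4, "ty": -19, "tz": -14.4, "turn": 0, "jaw": -1},
    {"tx": -36.4, "ty": -19, "tz": -14.4, "turn": 0, "jaw": -1},
    {"tx": -36.4, "ty": -19, "tz": -14.4, "turn": 0, "jaw": -1},
    {"tx": -36.4, "ty": -19, "tz": -14.4, "turn": 0, "jaw": -1},
    {"tx": -36.4, "ty": -19, "tz": -14.4, "turn": 0, "jaw": -1},
  ],
)

```text
time_s: 9.72
position: [0.7447, 0.0239, 0.3263]
tool_rot: [[0.815, -0.023, 0.579], [-0.046, -0.999, 0.026], [0.578, -0.048, -0.815]]
ft_force: [1.2, 0.9, -0.4]
grip_width: 0.0566
```

```bash
cat >> h.py <<'E'
rt=np.array([.6465,.1327,.115]); a=np.array([-.5731,.022,.8192])
def arm(s): # s: TCP station along arm
    to(rt+a*s); S=telemetry.observe(); d=S["position"]-rt; k=d@a; R=np.array(S["tool_rot"]); print("TCP s",round(k,4),"hole(9mm ahead) off axis tool xy mm",(R.T@(d+R[:,2]*.009-a*((d+R[:,2]*.009)@a))*1000).round(1),"F along arm(+away)",np.round(np.array(S["ft_force"])@a,2))
E
python3 - <<'E'
from h import *
arm(.2)
E
```

```text
t 9.72 pos [0.7447 0.0239 0.3263] z [ 0.579  0.026 -0.815] x [ 0.815 -0.046  0.578] F [ 1.2  0.9 -0.4] w 0.0566
shift cm [-20.6  -10.59  -8.16] turn None q [-9.5 26.5 61.2  8.3 57.8 80.4]
TCP s 0.1144 hole(9mm ahead) off axis tool xy mm [206.5 101.3  -3.8] F along arm(+away) -1.0
```

Call:
apply_moves(
  motion=[
    {"tx": -20.6, "ty": -10.6, "tz": -8.2, "turn": 0, "jaw": -1},
    {"tx": -20.6, "ty": -10.6, "tz": -8.2, "turn": 0, "jaw": -1},
    {"tx": -20.6, "ty": -10.6, "tz": -8.2, "turn": 0, "jaw": -1},
    {"tx": -20.6, "ty": -10.6, "tz": -8.2, "turn": 0, "jaw": -1},
    {"tx": -20.6, "ty": -10.6, "tz": -8.2, "turn": 0, "jaw": -1},
  ],
)

```text
time_s: 10.13
position: [0.564, 0.1193, 0.2869]
tool_rot: [[0.814, -0.023, 0.58], [-0.047, -0.999, 0.026], [0.579, -0.049, -0.814]]
ft_force: [-0.1, -0.0, -0.6]
grip_width: 0.0566
```

Call:
apply_moves(
  motion=[
    {"tx": -3.4, "ty": -1.8, "tz": -0.5, "turn": 0, "jaw": -1},
    {"tx": -3.4, "ty": -1.8, "tz": -0.5, "turn": 0, "jaw": -1},
    {"tx": -3.4, "ty": -1.8, "tz": -0.5, "turn": 0, "jaw": -1},
  ],
)

```text
time_s: 10.38
position: [0.5324, 0.1395, 0.2725]
tool_rot: [[0.814, -0.022, 0.58], [-0.046, -0.999, 0.027], [0.579, -0.049, -0.814]]
ft_force: [-0.1, -0.1, -1.2]
grip_width: 0.0561
```

```bash
python3 - <<'E'
from h import *
arm(.12)
E
```

```text
t 10.38 pos [0.5324 0.1395 0.2725] z [ 0.58   0.027 -0.814] x [ 0.814 -0.046  0.579] F [-0.1 -0.1 -1.2] w 0.0561
shift cm [0.29 0.6  7.44] turn None q [ 2.2  9.3 96.   0.4 39.2 94.1]
TCP s 0.1946 hole(9mm ahead) off axis tool xy mm [-3.3 -2.8  0.1] F along arm(+away) -0.88
```

Call:
apply_moves(
  motion=[
    {"tx": 0.3, "ty": 0.5, "tz": 3.5, "turn": 0, "jaw": -1},
    {"tx": 0.3, "ty": 0.6, "tz": 6, "turn": 0, "jaw": -1},
    {"tx": 0.3, "ty": 0.6, "tz": 7.4, "turn": 0, "jaw": -1},
    {"tx": 0.3, "ty": 0.6, "tz": 7.4, "turn": 0, "jaw": -1},
    {"tx": 0.3, "ty": 0.6, "tz": 7.4, "turn": 0, "jaw": -1},
  ],
)

```text
time_s: 10.8
position: [0.5787, 0.1346, 0.214]
tool_rot: [[0.814, -0.023, 0.581], [-0.047, -0.999, 0.027], [0.579, -0.049, -0.814]]
ft_force: [-0.1, 0.1, -0.8]
grip_width: 0.0564
```

```bash
python3 - <<'E'
from h import *
arm(.10)
im,d=get_image("scene"); A=cv2.resize(im[140:260,280:400],(560,560),interpolation=2); 
u=(proj("scene",[rt+a*.085,rt+a*.05])-[280,140])*560/120; print(u)
save("s4",A); np.savez("s4.npz",im=im,d=d)
im,d=get_image("top"); np.savez("t4.npz",im=im,d=d)
B=cv2.resize(im[120:220,255:355],(240,240)); 
for n in("s4","t4"):
    D=np.load(n+".npz"); h=cv2.cvtColor(D["im"],cv2.COLOR_RGB2HSV); m=cv2.inRange(h,(3,170,60),(18,255,255))>0
    nm="scene" if n=="s4" else "top"; W=unproj(nm,D["d"]); R=np.array(telemetry.observe()["tool_rot"]); p=telemetry.observe()["position"]
    L=(W-p)@R; k=m&(abs(L[...,0])<.1)&(abs(L[...,1])<.045)&(abs(L[...,2])<.03); Q=L[k]
    print(nm,k.sum(),np.percentile(Q,[1,50,99],axis=0).round(4).tolist())
    q=Q[np.abs(Q[:,0])<.095]; c=np.polyfit(q[:,0],q[:,2],1); print("slope deg",np.degrees(np.arctan(c[0])),"z0",c[1])
E
```

```text
t 10.8 pos [0.5787 0.1346 0.214 ] z [ 0.581  0.027 -0.814] x [ 0.814 -0.047  0.579] F [-0.1  0.1 -0.8] w 0.0564
shift cm [-0.13  0.03  2.  ] turn None q [ 1.4 17.4 95.9  1.4 31.2 92.6]
TCP s 0.12 hole(9mm ahead) off axis tool xy mm [ 1.2  0.2 -0. ] F along arm(+away) -0.55
[[255.03589753 229.53317549]
 [263.28193912 274.98583568]]
scene 242 [[-0.0694, -0.0278, 0.0006], [0.0563, 0.0033, 0.0028], [0.0868, 0.0354, 0.0168]]
slope deg 2.5613061011241536 z0 0.003314876493596833
top 911 [[-0.0248, -0.03, -0.0042], [0.0389, 0.0027, 0.0001], [0.0849, 0.0357, 0.013]]
slope deg 0.5393254671857532 z0 0.0002640839525442462
```

View pics/s4.png

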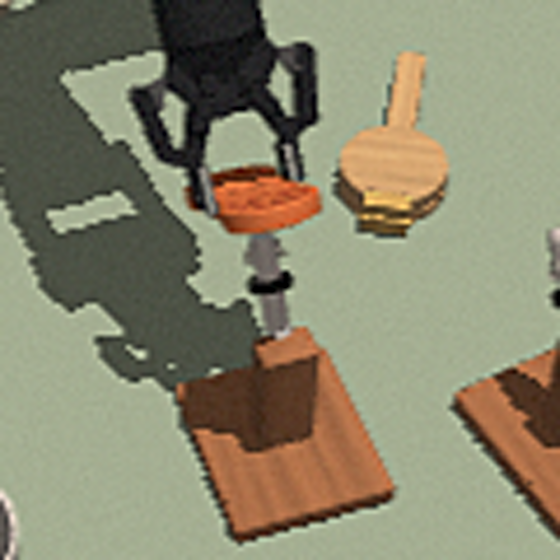

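The crop shows the trivet square to the peg, just above the tip, with collar and barbs visible at (268,283) and (265,250). The measured top face is flat in the tool frame. I'll move the hole onto the dome slowly.

Call:
apply_moves(
  motion=[
    {"tx": -0.12, "ty": 0, "tz": 0.6, "turn": 0, "jaw": -1},
    {"tx": -0.12, "ty": 0, "tz": 1.2, "turn": 0, "jaw": -1},
    {"tx": -0.13, "ty": 0.03, "tz": 1.6, "turn": 0, "jaw": -1},
    {"tx": -0.13, "ty": 0.03, "tz": 2, "turn": 0, "jaw": -1},
    {"tx": -0.13, "ty": 0.03, "tz": 2.2, "turn": 0, "jaw": -1},
  ],
)

```text
time_s: 11.32
position: [0.5901, 0.1353, 0.1958]
tool_rot: [[0.813, -0.022, 0.582], [-0.046, -0.999, 0.027], [0.58, -0.049, -0.813]]
ft_force: [-0.3, -0.4, -1.2]
grip_width: 0.0565
```

```bash
python3 - <<'E'
from h import *
arm(.085)
E
```

```text
t 11.32 pos [0.5901 0.1353 0.1958] z [ 0.582  0.027 -0.813] x [ 0.813 -0.046  0.58 ] F [-0.3 -0.4 -1.2] w 0.0565
shift cm [-0.02  0.11  1.36] turn None q [ 1.4 19.7 95.8  1.5 28.8 92.5]
TCP s 0.0986 hole(9mm ahead) off axis tool xy mm [ 0.2 -0.9  0. ] F along arm(+away) -0.79
```

Call:
apply_moves(
  motion=[
    {"tx": 0, "ty": 0.05, "tz": 0.3, "turn": 0, "jaw": -1},
    {"tx": 0, "ty": 0.08, "tz": 0.6, "turn": 0, "jaw": -1},
    {"tx": -0.02, "ty": 0.1, "tz": 0.9, "turn": 0, "jaw": -1},
    {"tx": -0.02, "ty": 0.1, "tz": 1.1, "turn": 0, "jaw": -1},
    {"tx": -0.02, "ty": 0.1, "tz": 1.3, "turn": 0, "jaw": -1},
  ],
)

```text
time_s: 11.73
position: [0.598, 0.1354, 0.186]
tool_rot: [[0.812, -0.021, 0.584], [-0.046, -0.999, 0.028], [0.582, -0.05, -0.811]]
ft_force: [-0.9, 4.6, 3.3]
grip_width: 0.0567
```

```bash
python3 - <<'E'
from h import *
arm(.075)
E
```

```text
t 11.73 pos [0.598  0.1354 0.186 ] z [ 0.584  0.028 -0.811] x [ 0.812 -0.046  0.582] F [-0.9  4.6  3.3] w 0.0567
shift cm [-0.11  0.14  1.1 ] turn None q [ 1.4 21.1 95.6  1.7 27.5 92.3]
TCP s 0.086 hole(9mm ahead) off axis tool xy mm [ 1.1 -1.3  0.1] F along arm(+away) 3.27
```

The peg pushes the tool towards +y, so the true axis is a bit further +y. I'll relieve that before going on.

Call:
apply_moves(
  motion=[
    {"tx": 0, "ty": -0.15, "tz": 0, "turn": 0, "jaw": -1},
    {"tx": 0, "ty": -0.15, "tz": 0, "turn": 0, "jaw": -1},
    {"tx": 0, "ty": -0.15, "tz": 0, "turn": 0, "jaw": -1},
  ],
)

```text
time_s: 11.98
position: [0.5982, 0.1368, 0.1861]
tool_rot: [[0.811, -0.021, 0.584], [-0.046, -0.999, 0.028], [0.583, -0.049, -0.811]]
ft_force: [1.1, 0.5, -2.0]
grip_width: 0.0563
```

```bash
python3 - <<'E'
from h import *
arm(.075)
E
```

```text
t 11.98 pos [0.5982 0.1368 0.1861] z [ 0.584  0.028 -0.811] x [ 0.811 -0.046  0.583] F [ 1.1  0.5 -2. ] w 0.0563
shift cm [-0.12  0.28  1.09] turn None q [ 1.6 21.2 95.5  1.5 27.5 92.6]
TCP s 0.086 hole(9mm ahead) off axis tool xy mm [ 1.2 -2.7  0.2] F along arm(+away) -2.3
```

```bash
sed -i 's/rt=np.array(\[.6465,.1327/rt=np.array([.6465,.1355/' h.py; python3 - <<'E'
from h import *
arm(.075)
E
```

```text
t 11.98 pos [0.5982 0.1368 0.1861] z [ 0.584  0.028 -0.811] x [ 0.811 -0.046  0.583] F [ 1.1  0.5 -2. ] w 0.0563
shift cm [-0.13  0.    1.09] turn None q [ 1.6 21.2 95.5  1.5 27.5 92.6]
TCP s 0.0859 hole(9mm ahead) off axis tool xy mm [1.3 0.1 0. ] F along arm(+away) -2.3
```

Call:
apply_moves(
  motion=[
    {"tx": -0.1, "ty": 0, "tz": 0.3, "turn": 0, "jaw": -1},
    {"tx": -0.1, "ty": 0, "tz": 0.6, "turn": 0, "jaw": -1},
    {"tx": -0.12, "ty": 0, "tz": 0.85, "turn": 0, "jaw": -1},
    {"tx": -0.12, "ty": 0, "tz": 1.0, "turn": 0, "jaw": -1},
  ],
)

```text
time_s: 12.32
position: [0.6033, 0.137, 0.177]
tool_rot: [[0.811, -0.022, 0.584], [-0.046, -0.999, 0.028], [0.583, -0.049, -0.811]]
ft_force: [0.1, -0.5, 1.1]
grip_width: 0.0563
```

```bash
python3 - <<'E'
from h import *
arm(.068)
E
```

```text
t 12.32 pos [0.6033 0.137  0.177 ] z [ 0.584  0.028 -0.811] x [ 0.811 -0.046  0.583] F [ 0.1 -0.5  1.1] w 0.0563
shift cm [-0.03  0.02  0.75] turn None q [ 1.6 22.3 95.5  1.5 26.4 92.6]
TCP s 0.0755 hole(9mm ahead) off axis tool xy mm [ 0.3 -0.3  0. ] F along arm(+away) 0.81
```

Call:
apply_moves(
  motion=[
    {"tx": 0, "ty": 0, "tz": 0.2, "turn": 0, "jaw": -1},
    {"tx": -0.02, "ty": 0.02, "tz": 0.4, "turn": 0, "jaw": -1},
    {"tx": -0.02, "ty": 0.02, "tz": 0.6, "turn": 0, "jaw": -1},
  ],
)

```text
time_s: 12.57
position: [0.6068, 0.137, 0.1718]
tool_rot: [[0.811, -0.022, 0.584], [-0.046, -0.999, 0.028], [0.583, -0.049, -0.811]]
ft_force: [0.7, 0.2, 1.0]
grip_width: 0.0566
```

```bash
python3 - <<'E'
from h import *
arm(.064)
E
```

```text
t 12.57 pos [0.6068 0.137  0.1718] z [ 0.584  0.028 -0.811] x [ 0.811 -0.046  0.583] F [0.7 0.2 1. ] w 0.0566
shift cm [-0.01  0.02  0.53] turn None q [ 1.6 23.  95.4  1.5 25.8 92.6]
TCP s 0.0693 hole(9mm ahead) off axis tool xy mm [ 0.1 -0.4  0. ] F along arm(+away) 0.38
```

Call:
apply_moves(
  motion=[
    {"tx": 0, "ty": 0, "tz": 0.12, "turn": 0, "jaw": -1},
    {"tx": 0, "ty": 0.02, "tz": 0.25, "turn": 0, "jaw": -1},
    {"tx": 0, "ty": 0.02, "tz": 0.25, "turn": 0, "jaw": -1},
  ],
)

```text
time_s: 12.82
position: [0.6084, 0.1368, 0.1695]
tool_rot: [[0.812, -0.022, 0.584], [-0.046, -0.999, 0.028], [0.582, -0.05, -0.811]]
ft_force: [1.4, 0.3, 0.7]
grip_width: 0.0565
```

Call:
apply_moves(
  motion=[
    {"tx": 0, "ty": 0, "tz": 0.12, "turn": 0, "jaw": -1},
    {"tx": 0, "ty": 0, "tz": 0.25, "turn": 0, "jaw": -1},
    {"tx": 0, "ty": 0, "tz": 0.25, "turn": 0, "jaw": -1},
  ],
)

```text
time_s: 13.07
position: [0.6097, 0.1368, 0.1676]
tool_rot: [[0.812, -0.021, 0.584], [-0.046, -0.999, 0.027], [0.582, -0.049, -0.811]]
ft_force: [-2.1, -1.3, 4.2]
grip_width: 0.0562
```

```bash
python3 - <<'E'
from h import *
arm(.06)
E
```

```text
t 13.07 pos [0.6097 0.1368 0.1676] z [ 0.584  0.027 -0.811] x [ 0.812 -0.046  0.582] F [-2.1 -1.3  4.2] w 0.0562
shift cm [-0.01  0.01  0.42] turn None q [ 1.5 23.6 95.2  1.6 25.4 92.5]
TCP s 0.0642 hole(9mm ahead) off axis tool xy mm [ 0.1 -0.4  0. ] F along arm(+away) 4.62
```

I've felt the collar, with about 6 N of push at underside s ≈ 47 mm. Now I'll press in 1 mm steps.

Call:
apply_moves(
  motion=[
    {"tx": 0, "ty": 0, "tz": 0.06, "turn": 0, "jaw": -1},
    {"tx": 0, "ty": 0, "tz": 0.12, "turn": 0, "jaw": -1},
    {"tx": 0, "ty": 0, "tz": 0.12, "turn": 0, "jaw": -1},
  ],
)

```text
time_s: 13.32
position: [0.6102, 0.1368, 0.1669]
tool_rot: [[0.812, -0.021, 0.584], [-0.046, -0.999, 0.027], [0.582, -0.049, -0.811]]
ft_force: [-3.0, -1.3, 5.6]
grip_width: 0.0566
```

```bash
python3 - <<'E'
from h import *
arm(.06)
E
```

```text
t 13.32 pos [0.6102 0.1368 0.1669] z [ 0.584  0.027 -0.811] x [ 0.812 -0.046  0.582] F [-3.  -1.3  5.6] w 0.0566
shift cm [-0.    0.01  0.33] turn None q [ 1.5 23.7 95.2  1.6 25.3 92.5]
TCP s 0.0633 hole(9mm ahead) off axis tool xy mm [ 0.1 -0.4  0. ] F along arm(+away) 6.28
```

Call:
apply_moves(
  motion=[
    {"tx": 0, "ty": 0, "tz": 0.06, "turn": 0, "jaw": -1},
    {"tx": 0, "ty": 0, "tz": 0.13, "turn": 0, "jaw": -1},
    {"tx": 0, "ty": 0, "tz": 0.13, "turn": 0, "jaw": -1},
  ],
)

```text
time_s: 13.57
position: [0.6107, 0.1368, 0.1661]
tool_rot: [[0.811, -0.021, 0.584], [-0.046, -0.999, 0.027], [0.583, -0.049, -0.811]]
ft_force: [-5.6, -0.6, 6.5]
grip_width: 0.0563
```

```bash
python3 - <<'E'
from h import *
arm(.06)
E
```

```text
t 13.57 pos [0.6107 0.1368 0.1661] z [ 0.584  0.027 -0.811] x [ 0.811 -0.046  0.583] F [-5.6 -0.6  6.5] w 0.0563
shift cm [-0.    0.    0.24] turn None q [ 1.5 23.8 95.2  1.5 25.2 92.5]
TCP s 0.0624 hole(9mm ahead) off axis tool xy mm [ 0.1 -0.4  0. ] F along arm(+away) 8.52
```

Call:
apply_moves(
  motion=[
    {"tx": 0, "ty": 0, "tz": 0.05, "turn": 0, "jaw": -1},
    {"tx": 0, "ty": 0, "tz": 0.1, "turn": 0, "jaw": -1},
    {"tx": 0, "ty": 0, "tz": 0.1, "turn": 0, "jaw": -1},
  ],
)

```text
time_s: 13.82
position: [0.611, 0.1368, 0.1658]
tool_rot: [[0.811, -0.021, 0.584], [-0.046, -0.999, 0.027], [0.583, -0.049, -0.811]]
ft_force: [-6.0, -1.8, 7.8]
grip_width: 0.0563
```

```bash
python3 - <<'E'
from h import *
arm(.06)
E
```

```text
t 13.82 pos [0.611  0.1368 0.1658] z [ 0.584  0.027 -0.811] x [ 0.811 -0.046  0.583] F [-6.  -1.8  7.8] w 0.0563
shift cm [-0.   0.   0.2] turn None q [ 1.5 23.9 95.2  1.5 25.2 92.5]
TCP s 0.062 hole(9mm ahead) off axis tool xy mm [ 0.1 -0.4  0. ] F along arm(+away) 9.8
```

Call:
apply_moves(
  motion=[
    {"tx": 0, "ty": 0, "tz": 0.05, "turn": 0, "jaw": -1},
    {"tx": 0, "ty": 0, "tz": 0.1, "turn": 0, "jaw": -1},
    {"tx": 0, "ty": 0, "tz": 0.11, "turn": 0, "jaw": -1},
  ],
)

```text
time_s: 14.07
position: [0.6113, 0.1368, 0.1654]
tool_rot: [[0.811, -0.021, 0.584], [-0.045, -0.999, 0.027], [0.583, -0.048, -0.811]]
ft_force: [-6.7, -1.3, 8.2]
grip_width: 0.0564
```

```bash
python3 - <<'E'
from h import *
arm(.06)
E
```

```text
t 14.07 pos [0.6113 0.1368 0.1654] z [ 0.584  0.027 -0.811] x [ 0.811 -0.045  0.583] F [-6.7 -1.3  8.2] w 0.0564
shift cm [-0.    0.    0.15] turn None q [ 1.5 23.9 95.2  1.5 25.1 92.5]
TCP s 0.0615 hole(9mm ahead) off axis tool xy mm [ 0.1 -0.4  0. ] F along arm(+away) 10.51
```

Call:
apply_moves(
  motion=[
    {"tx": 0, "ty": 0, "tz": 0.05, "turn": 0, "jaw": -1},
    {"tx": 0, "ty": 0, "tz": 0.11, "turn": 0, "jaw": -1},
    {"tx": 0, "ty": 0, "tz": 0.12, "turn": 0, "jaw": -1},
  ],
)

```text
time_s: 14.32
position: [0.6116, 0.1368, 0.1649]
tool_rot: [[0.811, -0.021, 0.584], [-0.045, -0.999, 0.027], [0.583, -0.048, -0.811]]
ft_force: [-8.2, -1.9, 9.5]
grip_width: 0.0565
```

```bash
python3 - <<'E'
from h import *
arm(.06)
E
```

```text
t 14.32 pos [0.6116 0.1368 0.1649] z [ 0.584  0.027 -0.811] x [ 0.811 -0.045  0.583] F [-8.2 -1.9  9.5] w 0.0565
shift cm [-0.   -0.    0.09] turn None q [ 1.6 24.  95.2  1.5 25.  92.5]
TCP s 0.0609 hole(9mm ahead) off axis tool xy mm [ 0.1 -0.4  0. ] F along arm(+away) 12.43
```

The push is about 13 N with about 4 mm of collar travel. I'll ease back about 1.5 mm to test whether the barbs hold.

Call:
apply_moves(
  motion=[
    {"tx": 0, "ty": 0, "tz": -0.08, "turn": 0, "jaw": -1},
    {"tx": 0, "ty": 0, "tz": -0.16, "turn": 0, "jaw": -1},
    {"tx": 0, "ty": 0, "tz": -0.16, "turn": 0, "jaw": -1},
  ],
)

```text
time_s: 14.57
position: [0.6104, 0.1368, 0.1666]
tool_rot: [[0.811, -0.021, 0.585], [-0.045, -0.999, 0.027], [0.583, -0.048, -0.811]]
ft_force: [-4.5, -0.6, 6.8]
grip_width: 0.0562
```

```bash
python3 - <<'E'
from h import *
arm(.06)
im,d=get_image("scene"); np.savez("s5.npz",im=im,d=d); save("s5",cv2.resize(im[170:230,310:370],(600,600),interpolation=2))
E
```

```text
t 14.57 pos [0.6104 0.1368 0.1666] z [ 0.585  0.027 -0.811] x [ 0.811 -0.045  0.583] F [-4.5 -0.6  6.8] w 0.0562
shift cm [-0.    0.01  0.3 ] turn None q [ 1.6 23.7 95.3  1.5 25.2 92.5]
TCP s 0.063 hole(9mm ahead) off axis tool xy mm [ 0.1 -0.3  0. ] F along arm(+away) 8.11
```

View pics/s5.png

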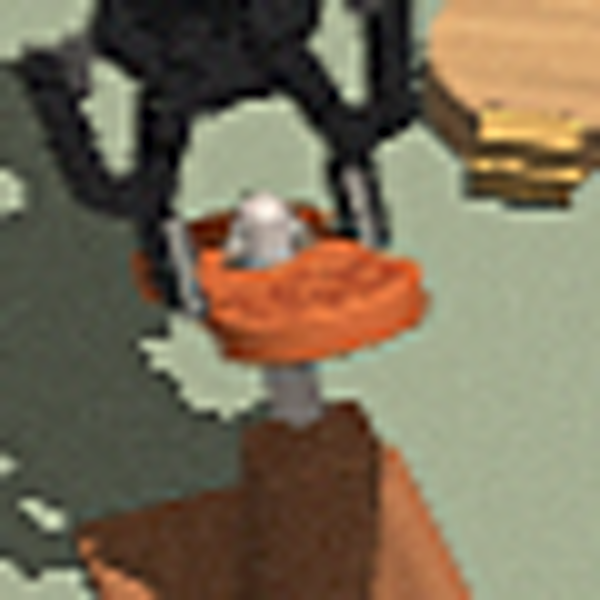

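The crop shows the trivet down on the arm, with the tip and barb shoulders standing above it at (265,225). The force is still not conclusive, so I'll ease back another 1.5 mm.

Call:
apply_moves(
  motion=[
    {"tx": 0, "ty": 0, "tz": -0.08, "turn": 0, "jaw": -1},
    {"tx": 0, "ty": 0, "tz": -0.14, "turn": 0, "jaw": -1},
    {"tx": 0, "ty": 0, "tz": -0.14, "turn": 0, "jaw": -1},
  ],
)

```text
time_s: 14.87
position: [0.6097, 0.1368, 0.1675]
tool_rot: [[0.811, -0.021, 0.584], [-0.045, -0.999, 0.027], [0.583, -0.048, -0.811]]
ft_force: [2.3, 1.1, -1.0]
grip_width: 0.0565
```

```bash
python3 - <<'E'
from h import *
arm(.06)
E
```

```text
t 14.87 pos [0.6097 0.1368 0.1675] z [ 0.584  0.027 -0.811] x [ 0.811 -0.045  0.583] F [ 2.3  1.1 -1. ] w 0.0565
shift cm [0.   0.   0.41] turn None q [ 1.6 23.6 95.3  1.5 25.3 92.5]
TCP s 0.0641 hole(9mm ahead) off axis tool xy mm [ 0.  -0.3  0. ] F along arm(+away) -2.11
```

The force has dropped to about zero or a slight pull at s = 64.1 mm, where it was +4.6 N on the way in. So the barbs have snapped out and hold the trivet. I'll release and withdraw straight along the tool axis.

Call:
apply_moves(
  motion=[
    {"tx": 0, "ty": 0, "tz": 0.03, "turn": 0, "jaw": -0.1},
    {"tx": 0, "ty": 0, "tz": 0.03, "turn": 0, "jaw": 1},
    {"tx": 0, "ty": 0, "tz": 0.03, "turn": 0, "jaw": 1},
    {"tx": 0, "ty": 0, "tz": 0.03, "turn": 0, "jaw": 1},
    {"tx": 0, "ty": 0, "tz": 0.03, "turn": 0, "jaw": 1},
  ],
)

```text
time_s: 15.28
position: [0.6097, 0.1368, 0.1671]
tool_rot: [[0.811, -0.021, 0.584], [-0.045, -0.999, 0.027], [0.583, -0.048, -0.811]]
ft_force: [0.3, -0.4, 0.2]
grip_width: 0.0853
```

Call:
apply_moves(
  motion=[
    {"tx": 0, "ty": 0, "tz": -1, "turn": 0, "jaw": 1},
    {"tx": 0, "ty": 0, "tz": -3, "turn": 0, "jaw": 1},
    {"tx": 0, "ty": 0, "tz": -6, "turn": 0, "jaw": 1},
    {"tx": 0, "ty": 0, "tz": -9, "turn": 0, "jaw": 1},
    {"tx": 0, "ty": 0, "tz": -12, "turn": 0, "jaw": 1},
  ],
)

```text
time_s: 15.7
position: [0.5382, 0.1335, 0.2658]
tool_rot: [[0.812, -0.021, 0.584], [-0.045, -0.999, 0.027], [0.583, -0.048, -0.811]]
ft_force: [-0.3, -0.2, 0.7]
grip_width: 0.0856
```

Call:
apply_moves(
  motion=[
    {"tx": -3, "ty": 0, "tz": -3, "turn": 0, "jaw": 1},
    {"tx": -6, "ty": 0, "tz": -6, "turn": 0, "jaw": 1},
    {"tx": -6, "ty": 0, "tz": -6, "turn": 0, "jaw": 1},
    {"tx": -6, "ty": 0, "tz": -6, "turn": 0, "jaw": 1},
    {"tx": -6, "ty": 0, "tz": -6, "turn": 0, "jaw": 1},
  ],
)

```text
time_s: 16.12
position: [0.4545, 0.1346, 0.2803]
tool_rot: [[0.811, -0.02, 0.585], [-0.045, -0.999, 0.027], [0.584, -0.048, -0.81]]
ft_force: [0.2, 0.2, 0.4]
grip_width: 0.085
```

```bash
python3 - <<'E'
from h import *
arm(.06)
for n in("scene","top"):
    im,d=get_image(n); W=unproj(n,d); h=cv2.cvtColor(im,cv2.COLOR_RGB2HSV); m=(cv2.inRange(h,(3,190,60),(14,255,255))>0)&(np.hypot(W[...,0]-.62,W[...,1]-.135)<.12)&(W[...,2]>.08)
    P=W[m]; s=(P-rt)@a; L=P-rt-s[:,None]*a; print(n,m.sum(),"s pct",np.percentile(s,[5,50,95]).round(4))
    if n=="scene": A=cv2.resize(im[155:245,290:380],(600,600),interpolation=2)
    else: np.savez("t6.npz",im=im,d=d)
save("s6",A)
E
```

```text
t 16.12 pos [0.4545 0.1346 0.2803] z [ 0.585  0.027 -0.81 ] x [ 0.811 -0.045  0.584] F [0.2 0.2 0.4] w 0.085
shift cm [5.980e+00 1.000e-02 1.864e+01] turn None q [  1.9   0.7 104.6   0.7  38.8  93.6]
TCP s 0.2454 hole(9mm ahead) off axis tool xy mm [-62.1   8.6  -1.2] F along arm(+away) 0.22
scene 145 s pct [0.05   0.0627 0.0645]
top 1211 s pct [0.0603 0.0645 0.0678]
```

View pics/s6.png

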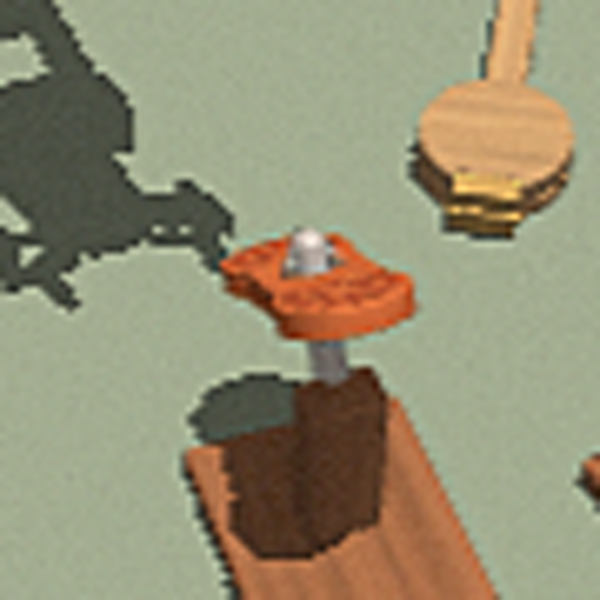

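The crop shows the trivet on the arm, level across it, with the tip and barbs above it at (308,250), and the gripper well clear. The depth readings put its top face at s ≈ 63–64 mm, close to the held position. I'll hand in.

```bash
python3 -c "
from h import *
print(close_job())"
```

```text
the job is handed in; nothing more can be done
None
```

The orange trivet is hanging on the near stand's slanted arm, pressed down onto the spring collar and held by the barbs. I handed it in at about 16 s of the 67 s allowed, with the gripper open and clear.

- **Tilt:** The moves have no tilt command. I got the 35° tilt by repeatedly reaching past the arm's limit, which left the tool about 3° off the arm's axis.
- **Grip:** My first grip caught the waist too high, so I opened and gripped again lower. The trivet had not moved.
- **Pressing on:** On the way down the peg pushed sideways with about 5 N, and I shifted over to relieve it. I then pressed in 1 mm steps to about 13 N along the arm, perhaps slightly more; the limit is 25 N.
- **Hold test:** I eased back before letting go. At the same spot where the collar had pushed up with 4.6 N on the way in, the force read -2.1 N, a slight pull. The barbs were therefore holding the trivet.
- **Last checks:** The final picture shows the trivet on the arm with the barbs above it. Depth puts its top face about 63–64 mm from the root in both cameras. That is too coarse on its own to tell held from merely resting, so the force test is the real evidence.
- **Bystanders:** I did not touch the pot, tostonera or dish rack, but I took no separate final measurement of them.

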